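Set and lock the batch number on the pack labeller

ROBOT

A 6-joint arm with a two-finger parallel gripper is mounted at the origin on a cart in front of the work surface, level with it; the furniture and walls round the work are solid. World frame = base frame: x ahead of the robot, y to its left, z up, the work surface at z = 0. Lengths are in mm, angles in rad, forces in N, time in s.
With the tool pointing down it reaches from about 300 to 950 mm from the base axis. Payload 3.1 kg.
Tool frame: the origin (TCP) lies between the finger pads; the fingertips stand 25 mm ahead of it and the grasp point (between the pads) lies 6 mm ahead of it; x points along the fingers, z is the direction in which the jaws open and shut, and the axes are right-handed (so a half turn about x gives the same grasp; the last joint's range is limited). The gripper opens to 85 mm and grips with 20 to 120 N. Pads are 22 mm wide; open, the fingers measure 114 mm over their backs; the gripper's body (76 mm by 85 mm) begins 54 mm behind the grasp point. The pads swing forward as they close: fully open they stand 13 mm farther back than shut.
Start: joints at [-1.363, 0.308, 1.634, -0, 1.2, -0.07], TCP at [171.373, -601.052, 256.272] pointing down, gripper open.
Joint ranges: [-3.06, 3.06], [-0.79, 1.96], [0.05, 2.63], [-1.19, 4.34], [0.05, 2.64], [-2.94, 2.94]. Speed limits (rad/s): [2.79, 2.79, 3.14, 3.14, 3.14, 3.14].

INTERFACE

Orientations are given as a unit quaternion [x, y, z, w].
In Python, from plant import robot gives the robot as it stands. The module is installed in compiled form; this text tells all that it offers.
- The arm moves only by the tool jog_arm, never from a script. Its argument "rows" is a list of rows, each a list of 6 numbers: the shift along the world's x, y, z scaled (see below), then the turn, a rotation vector about the world's x, y, z scaled (see below). In form: [[x, y, z, rx, ry, rz], ...]. A call has 1 to 12 rows; each row shifts and turns the pose as measured when the row begins; what a row does not reach is not made up. The controller multiplies each number of a shift by 0.04 m and each number of a turn by 0.08 rad. A row lasts 1/12 s, in which the tool goes at most 41.7 mm and 7.16 degrees, less where a joint would pass 70% of its speed; a pose out of reach is approached as far as the arm can. A call with a number of a shift or a turn outside -1 to 1 is refused whole. A call with a gripper value outside its range is refused whole. "fingers" is the opening, from -1 (shut) to 1 (fully open), set as the call begins (left out, the last holds). The fingers move at their own pace and stop on an object; "squeeze" is the grip in N (left out, the last holds). Time passes only in rows, so rows that do not move let the fingers close. It gives the time, the measured TCP pose, the force and the opening at its end, in the units of the state.
- robot.state(): the state, without advancing time (a new reading comes with each control period).
- robot.snapshot(name): name is "side" or "top" or "wrist"; returns a dict with "frame" (420x560x3 uint8, red, green, blue), "vertical_fov" (degrees; the focal length in pixels is half the picture's height over the tangent of half this angle, whatever the lens; pixels are square), "cx", "cy" (the principal point, pixels), "pose" (4x4, takes a point from camera to world coordinates); the wrist camera has in their place "tool_from_camera" (4x4, takes a point from camera to tool coordinates, whose origin is the TCP and whose axes are the tool frame's). Camera axes: x right, y down, z forward; pixel columns grow to the right and rows downward; lengths in mm; the calibration is good to about 2 mm. A picture is of the moment at which its call begins: read the wrist's pose just before it. There is no depth.
- robot.sign_off(): hands the job in, once; it reports no verdict.
Trained networks look in the newest picture that a camera, given by its name, has taken for a name from the list of things; names that differ only in an ending like _2 or _b are one class to them, and where a whole thing is asked for, a point or a joint stands for the part that bears it (a point fixed in the world has none). Each returns a list of dicts, best first, with "p" (0 to 1); they miss things now and then, are a little off and sometimes report something else, mostly with a low value. They report only what shows in the picture. A call takes as long as a camera call.
- robot.boxes_of(camera, target): "box" ([centre column, centre row, width, height] in pixels, round what is visible of it).
- robot.pinpoint(camera, target): "location" ([row, column] in pixels: a listed point, or the origin of a listed thing).
The state is a dict: "time_s": time; "joints": joint angles; "qvel": joint speeds; "joint_efforts": joint torques, N m; "tool_pos": TCP position; "tool_rot": TCP orientation; "force": force on the tool from outside, world axes, zero at the start; "wrist_torque": the same for the moment, N m; "finger_gap": opening from 0.0 (shut) to 1.0 (fully open).
Only numpy, scipy, OpenCV 4.12 (cv2) and the standard library are available. Lean on these libraries where they do the work, as an engineer would, in place of code of your own. Each camera call takes 0.05 s, during which the arm holds its last target. There are 200 camera calls.

TASK

Set the batch labeller for the next load of sterile packs: roll its ribbed black rubber wheel with a fingertip until the 7 stands centred in the little window, then slide the red lock catch towards the window until it is fully home, so that the number is locked. Be gentle with the labeller, as more than 25 N on any part of it can damage it; leave the things around it where they stand and let go of it at the end.

Things in the scene. Friction and masses are not known exactly. Their poses are not given: they have to be found in the camera images.
- labeller: white bench labeller with grey hood, fixed, 128 x 154 mm, 94 mm high; origin under it, on the worktop. x axis from its front (label slot) to its back, y to its left, z up; the case spans x -64 to 64, y -67 to 87 mm. Flat deck 76 mm high; hood (x -45 to 45, y -10 to 50 mm) 89 mm high; left of the hood is the catch, right of it the wheel
- wheel_top (a point): nominal top of the black rubber wheel, mid-width: labeller (0, -34, 94) mm. The true top is 0 to 4 mm lower, by a height setting that is not measured: find it by touch. Wheel 84 mm in diameter, 26 mm wide, axle along y; rub its top along x to turn it. Sprung: it stays up under about 4 N, then yields 1 mm per further 6 N, 5 mm at most. A tip pressing with less than about 5 N slips
- window (a point): centre of the 21 x 20 mm window in the hood's top, labeller frame (0, 12, 89) mm; black numbers 15 mm high on a white drum show in it, upright for someone in front of the labeller; each next number is 0.628 rad (26 mm at the rim of the wheel) on
- number_drum (a joint): angle of drum and wheel (one piece), rad: number n is centred in the window at n x 0.6283 (7 at 4.398). It grows, and the numbers go up, as the wheel's top is pushed along the labeller's +x. Stops at -0.2 and 5.85; starts at 2.1 to 3.3. Steady drag of 0.1 N m (2.4 N at the rim), no clicks; it stays where it is left
- lock_catch (a joint): travel of the catch, m: 0 open, 0.012 home (hard stop). Moves along the labeller's -y (towards the window), 2 N of drag, stays where left. Its round-nosed tooth enters between two pins of the drum: within about 0.1 rad of a number it goes in and holds the drum (0.1 rad of play); farther off it stops short against a pin and must be drawn back and the drum corrected
- catch_tab (a point): centre of the top of the red catch's upright tab, which is 22 mm (x) by 12 mm (y) by 22 mm high, 77 to 99 mm above the worktop; labeller frame (0, 70, 99) mm when open, (0, 58, 99) mm when home; there is free space above the deck to its left and beyond the case
- gauze_carton: white and blue gauze carton, 64 x 106 x 45 mm, loose; origin at the centre of its underside
- lancet_carton: white and red carton, 52 x 86 x 58 mm, loose; origin at the centre of its underside
- tape_roll: roll of white tape lying flat, 66 x 62 x 25 mm, loose; origin at the centre of its underside
- strip_tub: small dark tub with grey cap, 32 x 28 x 49 mm, loose; origin at the centre of its underside

How it is judged:
By the outcome, as a careful person would: the job done as asked, in the order asked, and still so for the second after the job is handed in, with the robot touching nothing.
It also fails if it takes over 54 s, if anything falls off the work surface, if the arm or the gripper's body presses on something with over 40 N, if the wrist force passes 120 N, or if a joint passes its speed limit or range.

## Working session

There is one attempt and no reset: what is moved stays moved. The work goes in short steps, Python scripts to look and compute and a tool call to move; the robot and the scene stay as the last step left them, time stands still between calls to the robot, and variables do not carry over. Pictures are saved under pics/ and viewed, about 8 in all and at most 12, crops included, and the job is handed in when it is done.

Besides the shell and the picture viewer there is one more tool, called in YAML: its name, and indented under it one key for each argument. jog_arm: Moves the arm, as the interface text tells. Its arguments: {"type":"object","properties":{"rows":{"type":"array"},"fingers":{"type":"number"},"squeeze":{"type":"number"}},"required":["rows"]}

```bash
mkdir -p pics; cat > h.py <<'E'
import numpy as np, cv2
from plant import robot
from scipy.spatial.transform import Rotation as R
def cam(n):
    st=robot.state(); s=robot.snapshot(n); f=s["frame"]
    fl=f.shape[0]/2/np.tan(np.radians(s["vertical_fov"])/2)
    if n=="wrist":
        T=np.eye(4);T[:3,:3]=R.from_quat(st["tool_rot"]).as_matrix();T[:3,3]=st["tool_pos"];P=T@s["tool_from_camera"]
    else: P=np.array(s["pose"])
    return f,(fl,s["cx"],s["cy"],P)
def ray(c,row,col):
    fl,cx,cy,P=c; return P[:3,3],P[:3,:3]@np.array([(col-cx)/fl,(row-cy)/fl,1.])
def atz(c,row,col,z):
    o,d=ray(c,row,col); return o+d*(z-o[2])/d[2]
def proj(c,p):
    fl,cx,cy,P=c; q=np.linalg.inv(P)@np.append(p,1); return cx+fl*q[0]/q[2],cy+fl*q[1]/q[2]
def save(f,n): cv2.imwrite("pics/"+n,f[:,:,::-1])
E
python3 - <<'E'
from h import *
np.set_printoptions(precision=1,suppress=True)
print(robot.state())
Z=dict(wheel_top=92,window=89,catch_tab=99,labeller=0,gauze_carton=0,lancet_carton=0,tape_roll=0,strip_tub=0)
for n in("top","side"):
    f,c=cam(n); save(f,n+"0.png"); print(n,c)
    for k,z in Z.items():
        for d in robot.pinpoint(n,k)[:2]:
            print(k,round(d["p"],2),np.array(d["location"]),atz(c,*d["location"],z))
E
```

```text
{'time_s': 0.0, 'joints': array([-1.4,  0.3,  1.6,  0. ,  1.2, -0.1]), 'qvel': array([ 0.,  0., -0.,  0.,  0., -0.]), 'joint_efforts': array([ -0. , -41.5, -27.7,  -0. ,   0. ,   0. ]), 'tool_pos': array([ 171.2, -600.3,  255. ]), 'tool_rot': array([ 0.4,  0.6, -0.4,  0.6]), 'force': array([-0.6, -0.3,  0. ]), 'wrist_torque': array([ 0.,  0., -0.]), 'finger_gap': 0.9956685148535624}
top (np.float64(417.3337111546497), 276.687549905866, 202.0259888090947, array([[  -0. ,   -1. ,    0.1,  486.1],
       [  -1. ,    0. ,   -0. ,    1. ],
       [   0. ,   -0.1,   -1. , 1070.9],
       [   0. ,    0. ,    0. ,    1. ]]))
wheel_top 0.65 [206.1 231.5] [575.9 102.1  92. ]
wheel_top 0.19 [191.5 380. ] [ 609.9 -248.9   92. ]
window 0.72 [201.4 257.9] [587.2  40.1  89. ]
catch_tab 0.54 [207.7 230.6] [571.5 103.4  99. ]
labeller 0.77 [205.7 263. ] [585.2  30.4   0. ]
labeller 0.24 [236.1 381. ] [ 506.5 -271.8    0. ]
gauze_carton 0.59 [243.1 162.8] [489.9 285.8   0. ]
lancet_carton 0.59 [179.2 189.7] [654.5 220.4   0. ]
tape_roll 0.61 [234.1 378.3] [ 511.6 -265.     0. ]
strip_tub 0.47 [191.6 382.2] [ 621.3 -278.1    0. ]
side (np.float64(394.85389285285993), 277.8143569043257, 211.90505340611497, array([[   1. ,   -0.1,    0.1,  509. ],
       [  -0.1,   -0.6,    0.8, -714. ],
       [  -0. ,   -0.8,   -0.6,  566. ],
       [   0. ,    0. ,    0. ,    1. ]]))
wheel_top 0.89 [206.6 297.8] [596.1  -5.1  92. ]
window 0.61 [195.8 287. ] [577.5  46.2  89. ]
catch_tab 0.56 [178.1 282.5] [573.  111.1  99. ]
catch_tab 0.29 [338.4 329.9] [ 600.2 -357.3   99. ]
labeller 0.91 [226.7 291.6] [587.9  47.2   0. ]
gauze_carton 0.57 [179.4 249.1] [489.6 289.6   0. ]
lancet_carton 0.87 [185.3 310. ] [659.9 236.2   0. ]
tape_roll 0.95 [337.8 262.7] [ 504.1 -269.6    0. ]
tape_roll 0.16 [204.6 297.2] [612.6 142.    0. ]
strip_tub 0.74 [335.1 326.8] [ 615.5 -274.4    0. ]
```

```bash
python3 - <<'E'
import cv2,numpy as np
t=cv2.imread("pics/top0.png");s=cv2.imread("pics/side0.png")
a=cv2.resize(t[120:290,200:330],None,fx=3,fy=3,interpolation=2);b=cv2.resize(s[130:300,220:353],None,fx=3,fy=3,interpolation=2)
cv2.imwrite("pics/m0.png",np.hstack([a,b]))
E
```

```text
(no output)
```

View pics/m0.png

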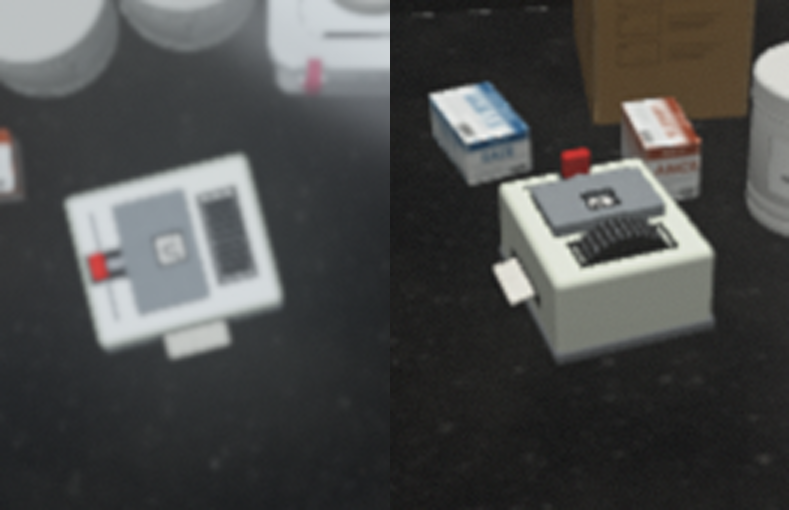

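View pics/side0.png

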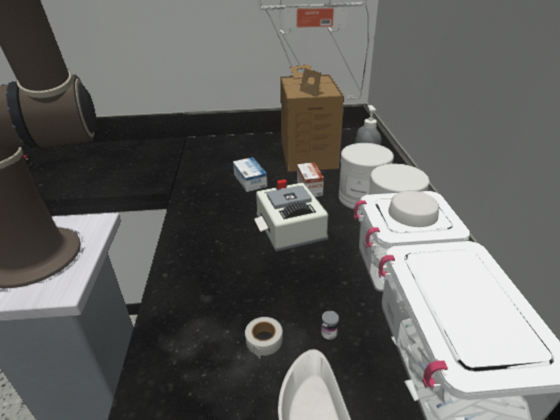

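```bash
python3 - <<'E'
from h import *
np.set_printoptions(precision=3,suppress=True)
st=robot.state();M=R.from_quat(st["tool_rot"]).as_matrix();print(M)
s=robot.snapshot("wrist");print(s["tool_from_camera"],s["vertical_fov"])
E
```

```text
[[ 0.     0.962  0.274]
 [-0.     0.274 -0.962]
 [-1.     0.     0.   ]]
[[  -0.001   -0.279    0.96  -117.196]
 [  -0.001   -0.96    -0.279   71.047]
 [   1.      -0.001    0.001   -0.96 ]
 [   0.       0.       0.       1.   ]] 63.75535644241344
```

jog_arm:
  rows:
    - [0.53,0.79,0,0,0,1]
    - [0.53,0.79,0,0,0,1]
    - [0.53,0.79,0,0,0,1]
    - [0.53,0.79,0,0,0,1]
    - [0.53,0.79,0,0,0,1]
    - [0.53,0.79,0,0,0,1]
    - [0.53,0.79,0,0,0,1]
    - [0.53,0.79,0,0,0,1]
    - [0.53,0.79,0,0,0,1]
    - [0.53,0.79,0,0,0,1]
  fingers: -1
  squeeze: 20

```text
time_s: 1.78
tool_pos: [384.9, -279.1, 257.7]
tool_rot: [0.163, 0.684, -0.167, 0.691]
force: [1.1, 0.0, -0.2]
finger_gap: -0.001
```

jog_arm:
  rows:
    - [0.53,0.79,0,0,0,1]
    - [0.53,0.79,0,0,0,1]
    - [0.53,0.79,0,0,0,1]
    - [0.53,0.79,0,0,0,1]
    - [0.53,0.79,0,0,0,1]
    - [0.53,0.79,0,0,0,1]
    - [0.53,0.79,0,0,0,1]
    - [0.53,0.79,0,0,0,1]
    - [0.53,0.79,0,0,0,1]
    - [0,0,0,0,0,0]

```text
time_s: 2.62
tool_pos: [586.5, 27.4, 261.7]
tool_rot: [-0.105, 0.691, 0.104, 0.708]
force: [-0.4, -0.6, 0.6]
finger_gap: -0.004
```

```bash
python3 - <<'E'
from h import *
np.set_printoptions(precision=3,suppress=True)
st=robot.state();M=R.from_quat(st["tool_rot"]).as_matrix();print(st["tool_pos"],M)
f,c=cam("wrist");save(f,"w1.png")
np.save("c1.npy",np.array([*c[:3]]));np.save("p1.npy",c[3])
for k,z in dict(wheel_top=92,window=89,catch_tab=99).items():
    for d in robot.pinpoint("wrist",k)[:2]:
        print(k,round(d["p"],2),np.array(d["location"]),atz(c,*d["location"],z))
E
```

```text
[586.518  27.402 261.705] [[ 0.024 -0.292  0.956]
 [ 0.002  0.957  0.292]
 [-1.    -0.005  0.023]]
wheel_top 0.66 [221.5 283.4] [597.441   2.892  92.   ]
window 0.6 [170.3 280.6] [581.855  46.151  89.   ]
catch_tab 0.82 [102.1 286.7] [570.097 101.507  99.   ]
```

View pics/w1.png

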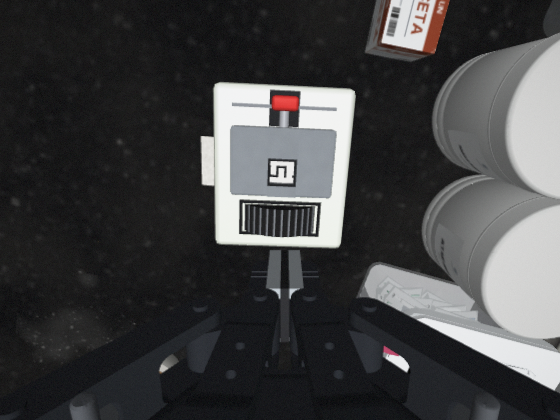

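```bash
python3 - <<'E'
from h import *
from scipy.optimize import least_squares
np.set_printoptions(precision=3,suppress=True)
c=(*np.load("c1.npy"),np.load("p1.npy"))
f=cv2.imread("pics/w1.png")
pts=[((0,-34,92),(221.5,283.4)),((0,12,89),(171.5,281.5)),((0,70,99),(102.1,286.3))]
# deck corners from white mask
m=(f.min(2)>150).astype(np.uint8); m[:, :208]=0; m[:,365:]=0; m[250:]=0; m[:75]=0
q=cv2.boxPoints(cv2.minAreaRect(cv2.findNonZero(m)));print(q)
# hood corners hand read (grey), z=89
hood=[((-45,50,89),(126,231)),((45,50,89),(129,336)),((45,-10,89),(198,332)),((-45,-10,89),(195,231))]
pts+=hood
W=[atz(c,*p,l[2]) for l,p in pts]
def res(v):
    r=R.from_euler("z",v[2]).as_matrix()
    return np.concatenate([(r@np.array(l)+[v[0],v[1],0]-w)[:2] for (l,p),w in zip(pts,W)])
s=least_squares(res,[587,33,.26],loss="soft_l1");print(s.x,s.fun.reshape(-1,2))
r=R.from_euler("z",s.x[2]).as_matrix()
for n,l in dict(wheel=(0,-34,94),tab=(0,70,99)).items(): print(n,r@np.array(l)+[s.x[0],s.x[1],0])
st=robot.state();M=R.from_quat(st["tool_rot"])
# desired: tool x down, tool z along labeller x
D=np.column_stack([[0,0,-1],r[:,1],r[:,0]]);print("rotvec/0.08",(R.from_matrix(D)*M.inv()).as_rotvec()/.08)
E
```

```text
[[202.741 242.187]
 [210.766  81.688]
 [354.706  88.885]
 [346.681 249.384]]
[587.247  33.733   0.263] [[-1.349 -1.989]
 [ 1.218 -0.047]
 [-0.758 -0.093]
 [-0.782  0.281]
 [ 1.319  0.603]
 [ 0.344  0.416]
 [ 0.129 -0.139]]
wheel [596.092   0.903  94.   ]
tab [569.037 101.322  99.   ]
rotvec/0.08 [ 0.026  0.232 -0.311]
```

jog_arm:
  rows:
    - [-0.02,-0.15,-0.6,0,0.05,-0.06]
    - [-0.02,-0.15,-0.6,0,0.05,-0.06]
    - [-0.02,-0.15,-0.6,0,0.05,-0.06]
    - [-0.02,-0.15,-0.6,0,0.05,-0.06]
    - [-0.02,-0.15,-0.6,0,0.05,-0.06]
    - [0,0,0,0,0,0]

```text
time_s: 3.32
tool_pos: [575.5, -19.2, 141.5]
tool_rot: [-0.089, 0.7, 0.086, 0.703]
force: [-2.1, 0.3, -1.1]
finger_gap: -0.001
```

```bash
cat >> h.py <<'E'
O=np.array([587.25,33.73,0]);L=R.from_euler("z",.263).as_matrix()
def where():
    st=robot.state();M=R.from_quat(st["tool_rot"]);D=np.column_stack([[0,0,-1],L[:,1],L[:,0]])
    tip=st["tool_pos"]+25*M.as_matrix()[:,0]
    print("tip lab",L.T@(tip-O),"tcp",st["tool_pos"],"rot err/.08",(R.from_matrix(D)*M.inv()).as_rotvec()/.08,"F lab",L.T@st["force"],"t",st["time_s"])
E
python3 - <<'E'
from h import *
np.set_printoptions(precision=2,suppress=True)
where();f,c=cam("wrist");save(cv2.resize(f[60:360,130:430],None,fx=2,fy=2),"w2.png")
print(proj(c,L@[0,-34,92]+O),proj(c,L@[0,12,89]+O),proj(c,L@[0,70,99]+O))
for k in("window","wheel_top","catch_tab"):print(k,robot.pinpoint("wrist",k)[:1])
E
```

```text
tip lab [-25.05 -48.18 116.51] tcp [575.47 -19.19 141.51] rot err/.08 [0.06 0.06 0.18] F lab [-1.96  0.82 -1.1 ] t 3.3167
(np.float64(331.8803174111292), np.float64(222.62047295922008)) (np.float64(333.3664068578148), np.float64(132.1805488256681)) (np.float64(340.5461930338704), np.float64(-9.19556529992414))
window [{'location': [133.0, 329.1], 'p': 0.81}]
wheel_top [{'location': [224.2, 331.2], 'p': 0.83}]
catch_tab []
```

View pics/w2.png

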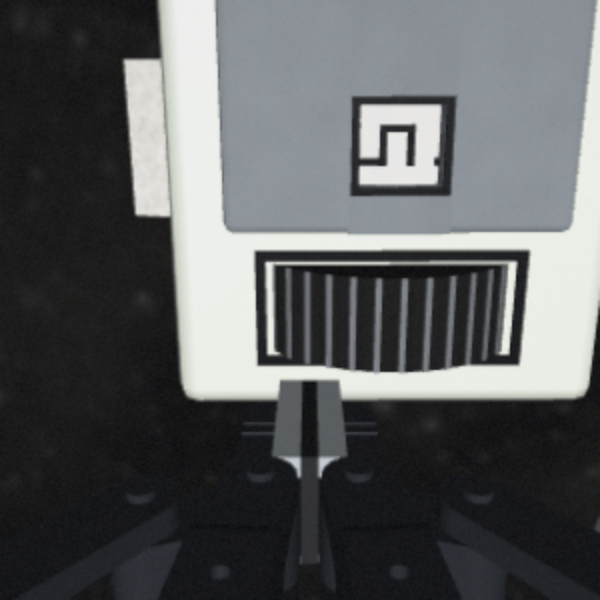

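jog_arm:
  rows:
    - [0.1,0.2,-0.1,0.02,0.02,0.05]
    - [0.05,0.15,-0.1,0.02,0.02,0.05]
    - [0,0,0,0,0,0]
    - [0,0,0,0,0,0]

```text
time_s: 3.85
tool_pos: [592.8, -1.7, 146.6]
tool_rot: [-0.093, 0.692, 0.09, 0.711]
force: [-0.4, -0.1, 0.9]
finger_gap: -0.002
```

```bash
python3 - <<'E'
from h import *
np.set_printoptions(precision=2,suppress=True)
where()
E
```

```text
tip lab [ -3.24 -35.91 121.64] tcp [592.77  -1.74 146.63] rot err/.08 [0.02 0.34 0.04] F lab [-0.42 -0.02  0.95] t 3.85
```

jog_arm:
  rows:
    - [0,0,0,0,0.1,0]
    - [0,0,0,0,0.1,0]
    - [0,0,0,0,0,0]

```text
time_s: 4.1
tool_pos: [593.7, -0.5, 147.9]
tool_rot: [-0.094, 0.697, 0.091, 0.705]
force: [0.4, -0.2, -0.2]
finger_gap: -0.002
```

```bash
python3 - <<'E'
from h import *
np.set_printoptions(precision=2,suppress=True)
where()
E
```

```text
tip lab [ -2.41 -34.83 122.93] tcp [593.67  -0.47 147.93] rot err/.08 [0.03 0.15 0.01] F lab [ 0.33 -0.3  -0.19] t 4.1
```

jog_arm:
  rows:
    - [-0.06,-0.02,-0.12,0,0.04,0]
    - [-0.06,-0.02,-0.12,0,0.04,0]
    - [-0.06,-0.02,-0.12,0,0.04,0]
    - [-0.06,-0.02,-0.12,0,0.04,0]
    - [0,0,0,0,0,0]
    - [0,0,0,0,0,0]

```text
time_s: 4.6
tool_pos: [582.0, -4.3, 125.7]
tool_rot: [-0.093, 0.703, 0.092, 0.699]
force: [-0.6, 1.0, 0.8]
finger_gap: 0.001
```

```bash
python3 - <<'E'
from h import *
np.set_printoptions(precision=2,suppress=True)
where()
E
```

```text
tip lab [-15.12 -35.4  100.7 ] tcp [581.97  -4.33 125.7 ] rot err/.08 [ 0.03 -0.06  0.02] F lab [-0.29  1.14  0.8 ] t 4.6
```

jog_arm:
  rows:
    - [0.03,0.03,-0.05,0,0,0]
    - [0.03,0.03,-0.05,0,0,0]
    - [0,0,0,0,0,0]

```text
time_s: 4.85
tool_pos: [584.2, -2.0, 120.9]
tool_rot: [-0.092, 0.703, 0.092, 0.699]
force: [-0.3, 0.1, -0.2]
finger_gap: -0.002
```

jog_arm:
  rows:
    - [0,0,-0.025,0,0,0]

```text
time_s: 4.93
tool_pos: [584.6, -1.9, 120.1]
tool_rot: [-0.093, 0.703, 0.092, 0.699]
force: [-0.0, -0.0, 0.3]
finger_gap: 0.002
```

jog_arm:
  rows:
    - [0,0,-0.025,0,0,0]

```text
time_s: 5.02
tool_pos: [584.8, -1.8, 119.1]
tool_rot: [-0.093, 0.703, 0.092, 0.699]
force: [-0.3, -0.5, -0.2]
finger_gap: -0.004
```

jog_arm:
  rows:
    - [0,0,-0.025,0,0,0]

```text
time_s: 5.1
tool_pos: [585.0, -1.8, 118.2]
tool_rot: [-0.093, 0.703, 0.092, 0.7]
force: [-0.3, 0.3, -0.5]
finger_gap: -0.005
```

jog_arm:
  rows:
    - [0,0,-0.025,0,0,0]

```text
time_s: 5.18
tool_pos: [585.1, -1.8, 117.2]
tool_rot: [-0.093, 0.702, 0.092, 0.7]
force: [-0.3, 0.1, -0.1]
finger_gap: -0.002
```

jog_arm:
  rows:
    - [0,0,-0.025,0,0,0]

```text
time_s: 5.27
tool_pos: [585.3, -1.8, 116.3]
tool_rot: [-0.093, 0.702, 0.092, 0.7]
force: [0.1, -0.9, 2.6]
finger_gap: -0.003
```

jog_arm:
  rows:
    - [0,0,-0.025,0,0,0]

```text
time_s: 5.35
tool_pos: [585.6, -2.0, 115.9]
tool_rot: [-0.093, 0.702, 0.091, 0.7]
force: [-1.5, -0.3, 4.4]
finger_gap: -0.001
```

jog_arm:
  rows:
    - [0,0,-0.04,0,0,0]
    - [0,0,-0.04,0,0,0]

```text
time_s: 5.52
tool_pos: [586.0, -2.3, 114.8]
tool_rot: [-0.093, 0.702, 0.091, 0.7]
force: [-3.4, -0.2, 9.0]
finger_gap: 0.001
```

jog_arm:
  rows:
    - [0.05,0.015,-0.025,0,0,0]
    - [0.05,0.015,-0.025,0,0,0]

```text
time_s: 5.68
tool_pos: [589.7, -1.3, 115.5]
tool_rot: [-0.093, 0.703, 0.091, 0.699]
force: [-3.5, 0.3, 7.5]
finger_gap: -0.003
```

jog_arm:
  rows:
    - [0.05,0.015,-0.03,0,0,0]
    - [0.05,0.015,-0.03,0,0,0]
    - [0.05,0.015,-0.03,0,0,0]
    - [0.05,0.015,-0.03,0,0,0]

```text
time_s: 6.02
tool_pos: [598.1, 1.1, 115.7]
tool_rot: [-0.093, 0.703, 0.091, 0.699]
force: [-2.5, -0.8, 6.8]
finger_gap: -0.002
```

jog_arm:
  rows:
    - [0.05,0.015,-0.03,0,0,0]
    - [0.05,0.015,-0.03,0,0,0]
    - [0.05,0.015,-0.03,0,0,0]

```text
time_s: 6.27
tool_pos: [604.3, 2.7, 115.6]
tool_rot: [-0.093, 0.704, 0.091, 0.698]
force: [-1.7, 0.5, 5.6]
finger_gap: 0.002
```

```bash
python3 - <<'E'
from h import *
np.set_printoptions(precision=2,suppress=True)
where();f,c=cam("wrist")
u,v=proj(c,L@[0,12,89]+O);print(u,v);save(cv2.resize(f[int(v)-40:int(v)+160,int(u)-100:int(u)+100],None,fx=2,fy=2),"w3.png")
E
```

```text
tip lab [  8.22 -34.47  90.59] tcp [604.32   2.68 115.59] rot err/.08 [ 0.05 -0.08  0.01] F lab [-1.53  0.97  5.59] t 6.2667
265.3011581387718 170.24434122954312
```

View pics/w3.png

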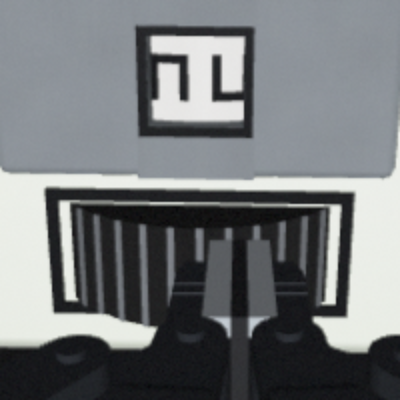

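jog_arm:
  rows:
    - [0.05,0.015,-0.04,0,0,0]
    - [0.05,0.015,-0.04,0,0,0]
    - [0,0,0.1,0,0,0]
    - [0,0,0.08,0,0,0]
    - [-0.14,-0.035,0,0,0,0]
    - [-0.14,-0.035,0,0,0,0]
    - [-0.14,-0.035,0,0,0,0]
    - [-0.14,-0.035,0,0,0,0]
    - [0,0,0,0,0,0]
    - [0,0,0,0,0,0]

```text
time_s: 7.15
tool_pos: [583.2, -2.1, 121.7]
tool_rot: [-0.093, 0.704, 0.091, 0.699]
force: [-0.2, -0.3, 0.1]
finger_gap: -0.001
```

```bash
python3 - <<'E'
from h import *
np.set_printoptions(precision=2,suppress=True)
where()
E
```

```text
tip lab [-13.42 -33.62  96.73] tcp [583.2   -2.14 121.73] rot err/.08 [ 0.04 -0.08  0.02] F lab [-0.26 -0.27  0.11] t 7.15
```

Good. Descend to about 92 then press and roll.

jog_arm:
  rows:
    - [0.01,0,-0.05,0,0,0]
    - [0.01,0,-0.05,0,0,0]
    - [0,0,-0.03,0,0,0]
    - [0,0,-0.03,0,0,0]
    - [0,0,-0.03,0,0,0]

```text
time_s: 7.57
tool_pos: [584.7, -2.8, 115.0]
tool_rot: [-0.094, 0.703, 0.091, 0.699]
force: [-2.9, -0.1, 9.4]
finger_gap: -0.0
```

jog_arm:
  rows:
    - [0,0,-0.04,0,0,0]
    - [0,0,-0.04,0,0,0]

```text
time_s: 7.73
tool_pos: [585.2, -2.9, 114.3]
tool_rot: [-0.094, 0.704, 0.091, 0.698]
force: [-3.6, -0.6, 10.3]
finger_gap: -0.001
```

jog_arm:
  rows:
    - [0.05,0.015,-0.03,0,0,0]
    - [0.05,0.015,-0.035,0,0,0]
    - [0.05,0.015,-0.035,0,0,0]
    - [0.05,0.015,-0.035,0,0,0]

```text
time_s: 8.07
tool_pos: [594.7, -0.2, 115.4]
tool_rot: [-0.094, 0.704, 0.091, 0.698]
force: [-3.2, 0.3, 7.9]
finger_gap: 0.002
```

jog_arm:
  rows:
    - [0.05,0.015,-0.035,0,0,0]
    - [0.05,0.015,-0.035,0,0,0]
    - [0.05,0.015,-0.035,0,0,0]
    - [0.05,0.015,-0.04,0,0,0]

```text
time_s: 8.4
tool_pos: [604.9, 2.5, 115.2]
tool_rot: [-0.094, 0.704, 0.092, 0.698]
force: [-1.9, 1.3, 7.7]
finger_gap: -0.004
```

jog_arm:
  rows:
    - [0.05,0.015,-0.04,0,0,0]
    - [0,0,0.1,0,0,0]
    - [0,0,0.08,0,0,0]
    - [-0.14,-0.035,0,0,0,0]
    - [-0.14,-0.035,0,0,0,0]
    - [-0.14,-0.035,0,0,0,0]
    - [-0.1,-0.02,0,0,0,0]
    - [0,0,0,0,0,0]
    - [0,0,0,0,0,0]

```text
time_s: 9.15
tool_pos: [583.8, -2.1, 121.6]
tool_rot: [-0.094, 0.704, 0.092, 0.698]
force: [-0.6, -0.4, 0.3]
finger_gap: 0.001
```

```bash
cat >> h.py <<'E'
def win(name):
    "window rectified: labeller +x up, 10 px/mm, 60x40mm region centred on the window"
    f,c=cam("wrist")
    q=np.float32([proj(c,L@[x,y,89]+O) for x,y in((15,27),(15,-3),(-15,-3),(-15,27))])
    H=cv2.getPerspectiveTransform(q,np.float32([(0,0),(360,0),(360,360),(0,360)]))
    save(cv2.warpPerspective(f,H,(360,360),flags=cv2.INTER_CUBIC),name)
E
python3 - <<'E'
from h import *
np.set_printoptions(precision=2,suppress=True)
where();win("v4.png")
E
```

```text
tip lab [-12.82 -33.71  96.58] tcp [583.83  -2.05 121.58] rot err/.08 [ 0.05 -0.1  -0.01] F lab [-0.68 -0.18  0.3 ] t 9.15
```

View pics/v4.png

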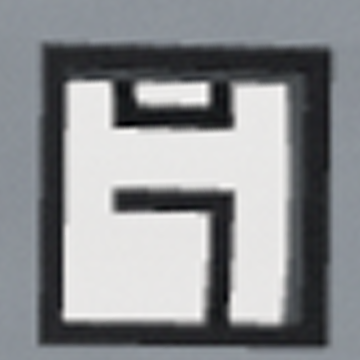

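jog_arm:
  rows:
    - [0.01,0,-0.05,0,0,0]
    - [0.01,0,-0.05,0,0,0]
    - [0,0,-0.03,0,0,0]
    - [0,0,-0.03,0,0,0]
    - [0,0,-0.03,0,0,0]

```text
time_s: 9.62
tool_pos: [585.9, -2.6, 115.1]
tool_rot: [-0.095, 0.704, 0.092, 0.698]
force: [-2.7, -1.1, 8.4]
finger_gap: 0.001
```

jog_arm:
  rows:
    - [0.05,0.015,-0.035,0,0,0]
    - [0.05,0.015,-0.035,0,0,0]
    - [0.03,0.01,-0.03,0,0,0]

```text
time_s: 9.87
tool_pos: [592.0, -1.1, 115.3]
tool_rot: [-0.095, 0.704, 0.092, 0.698]
force: [-2.7, 1.1, 7.6]
finger_gap: -0.001
```

```bash
python3 - <<'E'
from h import *
np.set_printoptions(precision=2,suppress=True)
where();win("v5.png")
E
```

```text
tip lab [ -4.71 -34.94  90.28] tcp [591.99  -1.1  115.28] rot err/.08 [ 0.07 -0.1  -0.01] F lab [-2.34  1.8   7.64] t 9.8667
```

View pics/v5.png

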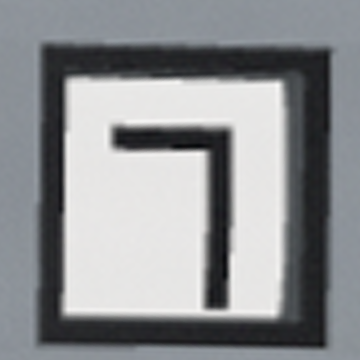

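jog_arm:
  rows:
    - [0.045,0.012,-0.03,0,0,0]
    - [0.0,0,0,0,0,0]

```text
time_s: 10.08
tool_pos: [594.7, -0.0, 116.5]
tool_rot: [-0.094, 0.704, 0.092, 0.698]
force: [-1.9, 1.5, 1.8]
finger_gap: -0.001
```

```bash
cat >> h.py <<'E'
def meas(name):
    win(name);g=cv2.imread("pics/"+name,0);sub=g[60:340,85:265]<110
    # frame rows at clean column band, glyph rows from right stroke of 7
    n,lab,s,_=cv2.connectedComponentsWithStats((g[40:350,75:275]<110).astype(np.uint8))
    for a in s[1:]:
        if a[4]>300: print("comp x,y,w,h,area",a[0]+75,a[1]+40,a[2],a[3],a[4])
    col=g[40:350,75:105].mean(1)>130; r=np.where(col)[0]+40; print("window rows",r.min(),r.max())
E
python3 - <<'E'
from h import *
np.set_printoptions(precision=2,suppress=True)
where();meas("v6.png")
E
```

```text
tip lab [ -1.79 -34.59  91.5 ] tcp [594.71  -0.02 116.5 ] rot err/.08 [ 0.06 -0.1  -0.01] F lab [-1.47  1.92  1.81] t 10.0833
comp x,y,w,h,area 75 43 200 33 5989
comp x,y,w,h,area 114 97 119 183 5941
comp x,y,w,h,area 75 318 200 32 5926
window rows 40 349
```

jog_arm:
  rows:
    - [0,0,0.2,0,0,0]
    - [0,0,0.3,0,0,0]
    - [-0.05,0.2,0.1,0,0,0]
    - [-0.13,0.5,0,0,0,0]
    - [-0.13,0.5,0,0,0,0]
    - [-0.13,0.5,0,0,0,0]
    - [-0.13,0.5,0,0,0,0]
    - [-0.13,0.5,0,0,0,0]
    - [-0.05,0.2,0,0,0,0]
    - [0,0,0,0,0,0]
    - [0,0,0,0,0,0]

```text
time_s: 11.05
tool_pos: [565.2, 122.7, 146.8]
tool_rot: [-0.094, 0.701, 0.091, 0.701]
force: [-1.3, -0.0, -0.7]
finger_gap: -0.001
```

```bash
python3 - <<'E'
from h import *
np.set_printoptions(precision=2,suppress=True)
where()
f,c=cam("top");save(f,"top7.png")
for k in("catch_tab",):
  for d in robot.pinpoint("top",k)[:2]: print(d,L.T@(atz(c,*d["location"],99)-O))
E
```

```text
tip lab [  1.89  91.53 121.84] tcp [565.24 122.69 146.84] rot err/.08 [0.05 0.02 0.01] F lab [-1.25  0.3  -0.68] t 11.05
{'location': [205.5, 229.2], 'p': 0.36} [ 8.75 73.23 99.  ]
```

jog_arm:
  rows:
    - [-0.05,0.1,0,0,0,0]
    - [-0.04,0.06,-0.1,0,0,0]
    - [0,0,-0.15,0,0,0]
    - [0,0,-0.2,0,0,0]
    - [0,0,-0.2,0,0,0]
    - [0,0,-0.1,0,0,0]
    - [0,0,0,0,0,0]
    - [0,0,0,0,0,0]

```text
time_s: 11.82
tool_pos: [561.6, 124.5, 111.9]
tool_rot: [-0.092, 0.702, 0.088, 0.701]
force: [0.4, -0.3, 0.7]
finger_gap: -0.001
```

```bash
python3 - <<'E'
from h import *
np.set_printoptions(precision=2,suppress=True)
where();f,c=cam("wrist");save(f,"w8.png")
E
```

```text
tip lab [-1.19 94.2  86.92] tcp [561.64 124.5  111.92] rot err/.08 [ 0.06 -0.01  0.1 ] F lab [ 0.29 -0.4   0.67] t 11.8167
```

View pics/w8.png

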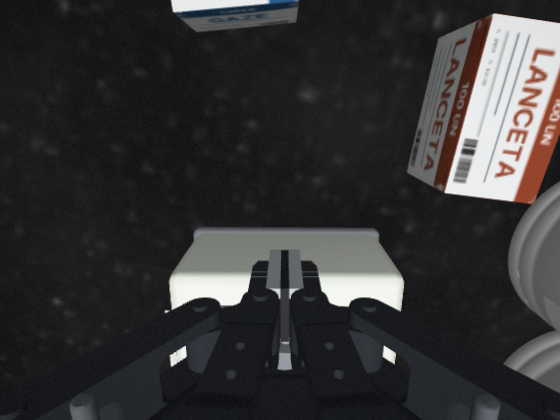

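jog_arm:
  rows:
    - [0.013,-0.048,0,0,0,0]
    - [0.013,-0.048,0,0,0,0]
    - [0.013,-0.048,0,0,0,0]

```text
time_s: 12.12
tool_pos: [563.5, 118.7, 112.2]
tool_rot: [-0.092, 0.702, 0.088, 0.701]
force: [0.3, 0.4, 0.8]
finger_gap: -0.003
```

jog_arm:
  rows:
    - [0.013,-0.048,0,0,0,0]
    - [0.013,-0.048,0,0,0,0]

```text
time_s: 12.28
tool_pos: [564.9, 114.8, 112.7]
tool_rot: [-0.091, 0.702, 0.089, 0.701]
force: [-0.9, 2.1, -1.2]
finger_gap: 0.003
```

jog_arm:
  rows:
    - [0.013,-0.048,0,0,0,0]
    - [0.013,-0.048,0,0,0,0]

```text
time_s: 12.45
tool_pos: [565.7, 111.5, 112.7]
tool_rot: [-0.09, 0.702, 0.089, 0.701]
force: [-0.5, 2.2, -0.7]
finger_gap: 0.005
```

jog_arm:
  rows:
    - [0.013,-0.048,0,0,0,0]
    - [0.013,-0.048,0,0,0,0]

```text
time_s: 12.62
tool_pos: [566.7, 107.8, 112.7]
tool_rot: [-0.09, 0.702, 0.089, 0.701]
force: [-0.3, 2.7, -1.2]
finger_gap: 0.003
```

jog_arm:
  rows:
    - [0.01,-0.04,0,0,0,0]
    - [0.01,-0.04,0,0,0,0]

```text
time_s: 12.78
tool_pos: [567.5, 104.6, 112.7]
tool_rot: [-0.089, 0.702, 0.089, 0.701]
force: [-2.5, 7.1, -0.4]
finger_gap: -0.0
```

jog_arm:
  rows:
    - [0.01,-0.04,0,0,0,0]

```text
time_s: 12.87
tool_pos: [567.5, 104.5, 112.8]
tool_rot: [-0.087, 0.702, 0.09, 0.701]
force: [-2.0, 9.7, 1.0]
finger_gap: 0.003
```

jog_arm:
  rows:
    - [0.01,-0.04,0,0,0,0]

```text
time_s: 12.95
tool_pos: [567.5, 104.5, 112.8]
tool_rot: [-0.086, 0.702, 0.091, 0.701]
force: [-1.3, 7.9, -1.1]
finger_gap: 0.002
```

```bash
python3 - <<'E'
from h import *
np.set_printoptions(precision=2,suppress=True)
where()
E
```

```text
tip lab [-0.66 73.67 87.8 ] tcp [567.52 104.52 112.8 ] rot err/.08 [-0.09 -0.03  0.16] F lab [ 0.83  7.95 -1.1 ] t 12.95
```

jog_arm:
  rows:
    - [-0.03,0.1,0,0,0,0]
    - [-0.05,0.2,0,0,0,0]
    - [-0.03,0.1,0.3,0,0,0]
    - [0,0,0.7,0,0,0]
    - [0,0,0.7,0,0,0]
    - [0,-0.5,0.7,0,0,0]
    - [0.15,-0.8,0.3,0,0,0]
    - [0.15,-0.8,0,0,0,0]
    - [0,-0.3,0,0,0,0]
    - [0,0,0,0,0,0]
    - [0,0,0,0,0,0]

```text
time_s: 13.87
tool_pos: [575.5, 21.6, 234.3]
tool_rot: [-0.093, 0.699, 0.089, 0.703]
force: [-0.1, 0.4, 0.0]
finger_gap: -0.002
```

```bash
python3 - <<'E'
from h import *
np.set_printoptions(precision=2,suppress=True)
where();meas("v9.png");f,c=cam("wrist");save(f,"w9.png")
for y in(70,58):print(y,proj(c,L@[0,y,99]+O))
for d in robot.pinpoint("wrist","catch_tab")[:1]: print(d,L.T@(atz(c,*d["location"],99)-O))
u,v=map(int,proj(c,L@[0,20,89]+O));v=max(v,80);k=f[v-80:v+80,u-80:u+80]
cv2.imwrite("pics/m9.png",np.hstack([cv2.resize(k,(400,400))[:,:,::-1],cv2.resize(cv2.imread("pics/v9.png"),(400,400))]))
E
```

```text
tip lab [-14.4   -8.78 209.34] tcp [575.48  21.6  234.34] rot err/.08 [0.05 0.08 0.06] F lab [0.01 0.42 0.  ] t 13.8667
comp x,y,w,h,area 75 41 200 34 6203
comp x,y,w,h,area 115 100 119 183 5270
comp x,y,w,h,area 75 323 200 24 4094
window rows 73 349
70 (np.float64(303.10797924962617), np.float64(97.5950178572981))
58 (np.float64(302.9279157575445), np.float64(115.08731935212778))
{'location': [114.7, 301.8], 'p': 0.59} [-0.82 58.27 99.  ]
```

View pics/m9.png

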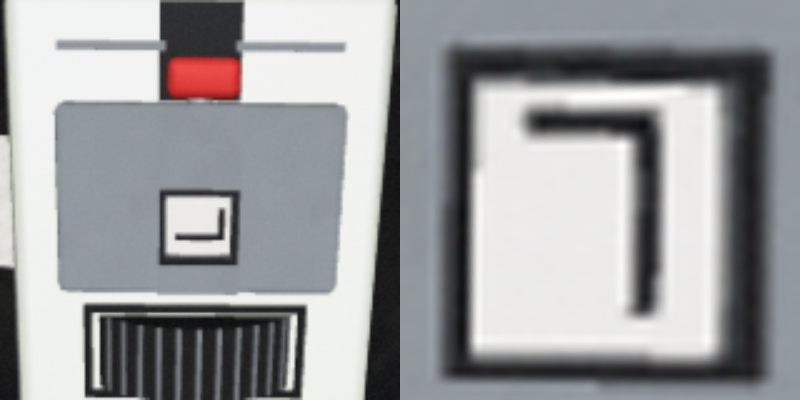

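```bash
python3 -c "
from plant import robot
print(robot.sign_off())"
```

```text
the job is handed in; nothing more can be done
None
```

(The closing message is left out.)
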